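# Clip the green check filter into the test stand

### The arm

A 7-joint arm with a two-finger parallel gripper is mounted at the origin on a cart in front of the work surface, level with it; the furniture and walls round the work are solid. World frame = base frame: x ahead of the robot, y to its left, z up, the work surface at z = 0. Lengths are in m, angles in degrees, forces in N, time in s.
With the tool pointing down it reaches from about 0.425 to 0.875 m from the base axis. Payload 4.7 kg.
Tool frame: the origin (TCP) lies at the very end of the fingers, on their centre line; the grasp point (between the pads) lies 19 mm behind it; z points along the fingers, y is the direction in which the jaws open and shut (so a half turn about z gives the same grasp; the last joint's range is limited). The gripper opens to 87 mm and grips with 3 to 60 N. Pads are 19 mm wide; open, the fingers measure 117 mm over their backs; the gripper's body (75 mm by 190 mm) begins 51 mm behind the grasp point.
Start: joints at [-72.989, 18.392, -4.016, 83.108, 1.295, 78.541, -3.26], TCP at [0.181, 0.624, 0.199] pointing down, gripper open.
Joint ranges: [-163.93, 163.93], [-17.29, 119.83], [-79.2, 71.16], [3.27, 140.29], [-89.18, 269.18], [5.43, 117.66], [-154.24, 154.24]. Speed limits (degrees/s): [147.25, 147.25, 180, 180, 180, 180, 180].

### API

Orientations are given as [roll, pitch, yaw] about the fixed x, y, z axes, in that order (R = Rz(yaw) Ry(pitch) Rx(roll)).
In Python, from cell import * gives the robot as it stands.
- The arm moves only by the tool drive_tool, never from a script. Its argument "moves" is text: rows parted by semicolons, each of 5 numbers parted by spaces: the shift along the tool's x, y, z in m, then the turn about the tool's z in degrees, then the gripper's target within -1 to 1 (fully open at 1, half-way at 0, shut at -1). In form: x y z yaw fingers; .... A call has exactly 8 rows; each row is the pose to reach, as a shift and turn from the pose commanded when the call began, along the tool's axes at that moment; what a row does not reach only later rows make up. A row lasts 1/10 s, in which the tool goes at most 50 mm and 8.59 degrees, less where a joint would pass 70% of its speed; a pose out of reach is approached as far as the arm can. A call with a gripper value outside its range is refused whole. The fingers move at their own pace and stop on an object; "grip_force" is the grip in N (left out, the last holds). Time passes only in rows, so rows that repeat a pose let the fingers close, or fill a call up. It gives the time, the measured TCP pose, the force and the opening at its end, in the units of the state.
- get_obs(): the state, without advancing time (a new reading comes with each control period).
- read_camera(name): name is "side" or "top" or "wrist"; returns (picture, depth): 420x560x3 uint8, red, green, blue; 420x560 float32, m along the optical axis (not along the pixel's ray), 0 where there is no reading.
- calibration(name): a dict with "intrinsics" (3x3 intrinsics, pixels), "k1" (the pictures are not rectified: a ray, as slopes to the right and down, at radius r is drawn at 1 + k1 r^2 times it, then the intrinsics apply), "cam_to_world" (4x4, takes a point from camera to world coordinates); the wrist camera has in their place "T_tool_cam" (4x4, takes a point from camera to tool coordinates, whose origin is the TCP and whose axes are the flange's). Camera axes: x right, y up, looking along -z (the intrinsics and any distortion apply to the point x, -y, -z); pixel columns grow to the right and rows downward; lengths in m; the calibration is good to about 2 mm. A picture is of the moment at which its call begins: read the wrist's pose just before it. calibration takes no time and is no camera call.
- sign_off(): hands the job in, once; it reports no verdict.
Trained networks look in the newest picture that a camera, given by its name, has taken for a name from the list of things; names that differ only in an ending like _2 or _b are one class to them, and where a whole thing is asked for, a point or a joint stands for the part that bears it (a point fixed in the world has none). Each returns a list of dicts, best first, with "conf" (0 to 1); they miss things now and then, are a little off and sometimes report something else, mostly with a low value. They report only what shows in the picture. A call takes as long as a camera call.
- search_frame(camera, name): "uv" ([column, row] in pixels, amid what is visible of it).
- pinpoint(camera, name): "uv" ([column, row] in pixels: a listed point, or the origin of a listed thing).
The state is a dict: "time_s": time; "qpos": joint angles; "joint_velocities": joint speeds; "effort": joint torques, N m; "tool_pos": TCP position; "tool_rot": TCP orientation; "force": force on the tool from outside, world axes, zero at the start; "wrist_torque": the same for the moment, N m; "grip_width": finger opening in m.
Only numpy, scipy, OpenCV 4.12 (cv2) and the standard library are available. Lean on these libraries where they do the work, as an engineer would, in place of code of your own. Each camera call takes 0.05 s, during which the arm holds its last target. There are 200 camera calls.

### The job

Take the check filter card with the green grip out of the white rack and press its lower edge straight down between the sprung steel jaws of the test stand until it stands on the stand's base, upright and about in the middle of the clip. Let go of it and leave the orange and the blue card in their slots.

Things in the scene. Friction and masses are not known exactly. Their poses are not given: they have to be found in the camera images.
- green_card: The card to load, 100 mm high, about 60 g: aluminium frame 55 mm wide, 6 mm thick, with a green window; on top a green grip 34 mm wide, 14 mm thick, 69 to 100 mm above the origin, to be pinched across its thickness. Origin: middle of the lower edge; z up, x through its thickness, y along its width (a half turn changes nothing). It starts in any of the rack's three slots.
- orange_card: An equal card with orange grip and window, origin and axes as for the green one; stays in its slot. The rack is a fixed white block 50 x 235 x 30 mm high; its three slots lie in one line, 75 mm apart, and hold the cards upright and edge to edge, 25 mm deep, with their feet 5 mm above the worktop; slots are 8 mm wide and 58 mm long.
- blue_card: An equal card with blue grip and window, origin and axes as for the green one; stays in its slot. To the left of the rack stand two dark blue analysers about 0.32 m high (y from 0.22 to 0.54 m, x beyond 0.49 m), fixed: coming from that side, the arm passes over or round them. To the right of the test stand is a wider dark blue machine, 0.36 m high.
- clip_floor (a point): Middle of the clip on the white stand's base (90 x 116 mm, 14 mm high, fixed), on its top face, where the card's edge must rest. x runs across the two sprung steel jaws, y along them (60 mm), z up. Lips narrow from 26 mm, 43 mm above this point, to a 2 mm nip at 20 mm; below is room for the card. Pressing at 5 to 20 N parts the jaws, which then hold it. Grey brackets 27 mm high at y +-45 to 55 mm.

How it is judged (in metres and radians):
At the end, for the whole second after the job is handed in: The green card rests in the clip: lower edge within 5 mm of the base's top, within 10 mm of the middle across and 15 mm along the clip, upright within 10 degrees, in line with the clip within 11 degrees; the orange and blue cards are within 15 mm of where they stood (z of green_card in the frame of clip_floor between -0.005 and 0.005 m and x of green_card in the frame of clip_floor between -0.01 and 0.01 m and y of green_card in the frame of clip_floor between -0.015 and 0.015 m and angle between green_card's own z axis and vertical below 0.175 rad and angle between the y axis of green_card and the y axis of clip_floor, either way round below 0.2 rad and linear speed of green_card below 0.02 m/s and distance of each of orange_card, blue_card from where it was at the start of the episode below 0.015 m); the robot touches nothing.
It fails at once if the orange card is moved out of its place by more than 15 mm or tipped (distance of orange_card from where it was at the start of the episode above 0.015 m or angle between orange_card's own z axis and vertical above 0.35 rad).
It fails at once if the blue card is moved out of its place by more than 15 mm or tipped (distance of blue_card from where it was at the start of the episode above 0.015 m or angle between blue_card's own z axis and vertical above 0.35 rad).
It also fails if it takes over 43 s, if anything falls off the work surface, if the arm or the gripper's body presses on something with over 40 N, if the wrist force passes 120 N, or if a joint passes its speed limit or range.

## Working session

There is one attempt and no reset: what is moved stays moved. The work goes in short steps, Python scripts to look and compute and a tool call to move; the robot and the scene stay as the last step left them, time stands still between calls to the robot, and variables do not carry over. Pictures are saved under pics/ and viewed, about 8 in all and at most 12, crops included, and the job is handed in when it is done.

Besides the shell and the picture viewer there is one more tool, called after "Request:" by a JSON object that holds its "op" and its "data", one argument or row to a line. drive_tool: Moves the arm, as the interface text tells. Its arguments: {"type":"object","properties":{"moves":{"type":"string"},"grip_force":{"type":"number"}},"required":["moves"]}

```bash
ls; mkdir -p pics; cat > h.py <<'E'
from cell import *
import numpy as np, cv2
from scipy.spatial.transform import Rotation as R
def T_tool(o):
    T=np.eye(4);T[:3,:3]=R.from_euler('xyz',o['tool_rot'],degrees=True).as_matrix();T[:3,3]=o['tool_pos'];return T
def c2w(name):
    c=calibration(name)
    return np.array(c['cam_to_world']) if name!='wrist' else T_tool(get_obs())@np.array(c['T_tool_cam'])
def rays(name,uv):
    c=calibration(name);K=np.array(c['intrinsics']);k=c['k1']
    uv=np.atleast_2d(uv).astype(float)
    p=cv2.undistortPoints(uv[:,None],K,np.array([k,0,0,0,0.]))[:,0]
    return np.c_[p[:,0],-p[:,1],-np.ones(len(p))]
def at_depth(name,uv,d,M):
    return (rays(name,uv)*np.atleast_1d(d)[:,None])@M[:3,:3].T+M[:3,3]
def at_z(name,uv,z,M):
    r=rays(name,uv)@M[:3,:3].T; o=M[:3,3]
    return o+r*((z-o[2])/r[:,2])[:,None]
def save(n,im): cv2.imwrite('pics/'+n,im[:,:,::-1])
E
python3 - <<'E'
from h import *
o=get_obs();print({k:np.round(v,3) for k,v in o.items()})
for n in ['side','top']:
    M=c2w(n);print(n,np.round(M,3).tolist())
    im,d=read_camera(n);save(n+'0.png',im);np.savez('pics/'+n+'0.npz',im=im,d=d)
    for t in ['green_card','orange_card','blue_card','clip_floor']:
        for f in (search_frame,pinpoint):
            r=f(n,t)[:2]
            for q in r:
                u=np.array(q['uv']);i=np.round(u).astype(int)
                dd=d[min(max(i[1],0),419),min(max(i[0],0),559)]
                print(n,t,f.__name__,np.round(u,1),round(q['conf'],2),np.round(at_depth(n,u,dd,M)[0],3), dd>0)
print(get_obs()['time_s'])
E
```

```text
pics
{'time_s': np.float64(0.0), 'qpos': array([-72.989,  18.438,  -4.015,  83.175,   1.295,  78.541,  -3.261]), 'joint_velocities': array([-0.008,  0.051, -0.016,  0.156,  0.037,  0.027, -0.036]), 'effort': array([-0.0000e+00, -4.9128e+01, -4.0400e-01, -3.1254e+01, -6.4000e-02,
        4.4000e-02,  0.0000e+00]), 'tool_pos': array([0.181, 0.624, 0.198]), 'tool_rot': array([-1.79890e+02,  6.00000e-03,  1.63797e+02]), 'force': array([ 0.179,  0.235, -0.017]), 'wrist_torque': array([-0.035,  0.013,  0.028]), 'grip_width': np.float64(0.087)}
side [[-0.99, 0.045, -0.132, 0.391], [-0.138, -0.449, 0.883, 0.654], [-0.019, 0.892, 0.451, 0.437], [0.0, 0.0, 0.0, 1.0]]
side green_card call [255.4 226.9] 0.65 [0.542 0.025 0.077] True
side orange_card call [259.1 207.9] 0.73 [ 0.539 -0.003  0.104] True
side orange_card call [264.5 236.1] 0.84 [ 0.535 -0.02   0.031] True
side blue_card call [245.8 231. ] 0.51 [0.544 0.09  0.105] True
side clip_floor call [281.4 196.1] 0.86 [ 0.533 -0.246  0.018] True
side clip_floor call [278.  197.2] 0.78 [ 0.533 -0.196  0.038] True
top [[-0.026, 0.994, -0.109, 0.389], [-1.0, -0.027, -0.006, -0.081], [-0.009, 0.109, 0.994, 1.017], [0.0, 0.0, 0.0, 1.0]]
top green_card call [229.5 182.5] 0.58 [0.538 0.011 0.105] True
top green_card call [234.7 185.8] 0.51 [0.541 0.007 0.044] True
top orange_card call [271.2 183. ] 0.5 [ 0.536 -0.064  0.1  ] True
top orange_card call [365.3 186.2] 0.4 [ 0.534 -0.244  0.041] True
top orange_card call [269.1 188.9] 0.72 [ 0.535 -0.059  0.033] True
top blue_card call [193.9 184.3] 0.69 [0.537 0.076 0.101] True
top blue_card call [197.1 189.8] 0.61 [0.537 0.081 0.032] True
top clip_floor call [363.4 187.1] 0.61 [ 0.531 -0.239  0.051] True
top clip_floor call [366.1 188.1] 0.97 [ 0.528 -0.244  0.052] True
0.9
```

```bash
python3 - <<'E'
import cv2
a=cv2.imread('pics/top0.png');b=cv2.imread('pics/side0.png')
cv2.imwrite('pics/topc.png',cv2.resize(a[140:240,160:420],None,fx=3,fy=3,interpolation=cv2.INTER_CUBIC))
E
```

```text
(no output)
```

View pics/top0.png

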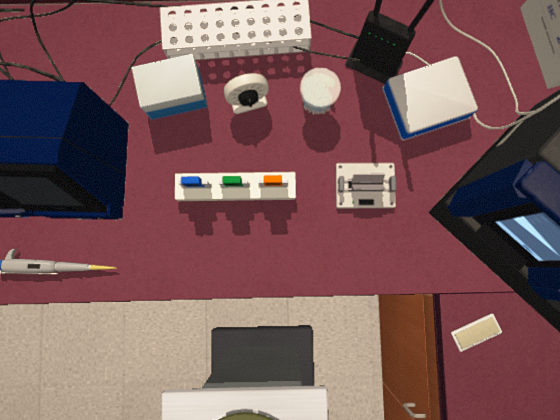

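View pics/topc.png

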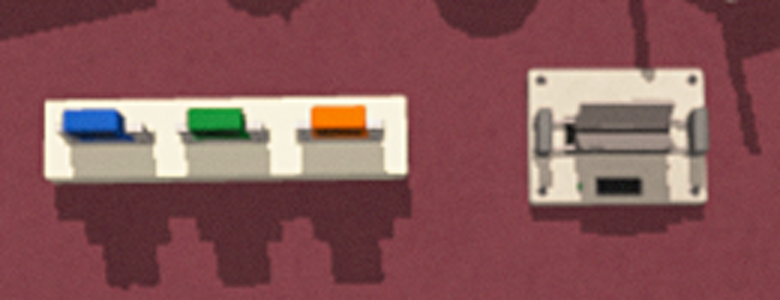

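View pics/side0.png

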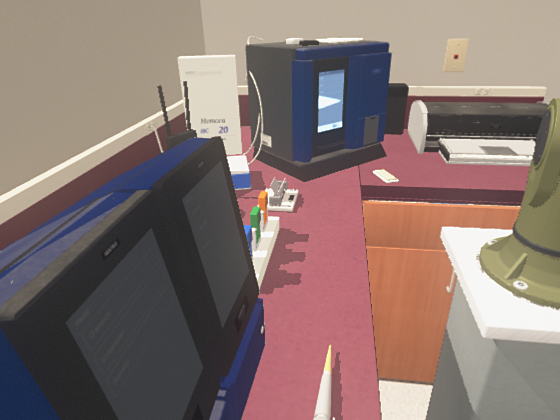

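Top view: blue, green and orange grips at about (190,181), (232,181) and (272,180). The rack spans columns 175–296 and the clip sits at (366,187). The side view shows the path left of the rack, past the analysers. Next I'll measure the grips and the rack from colour and depth.

```bash
python3 - <<'E'
from h import *
z=np.load('pics/top0.npz');im,d=z['im'],z['d'];M=c2w('top')
vv,uu=np.mgrid[0:420,0:560]
P=at_depth('top',np.c_[uu.ravel(),vv.ravel()],d.ravel(),M).reshape(420,560,3)
hsv=cv2.cvtColor(im,cv2.COLOR_RGB2HSV)
for n,a,b in [('green',45,80),('blue',105,122),('orange',5,20)]:
    m=(hsv[...,0]>=a)&(hsv[...,0]<=b)&(hsv[...,1]>150)&(hsv[...,2]>60)&(uu>170)&(uu<300)&(vv>165)&(vv<205)
    t=m&(P[...,2]>0.09)
    q=P[t];print(n,m.sum(),t.sum(),np.round(q.mean(0),4),np.round(q.min(0),4),np.round(q.max(0),4))
def box(mask,n):
    q=P[mask];r=cv2.minAreaRect((q[:,:2]*1000).astype(np.float32));print(n,r,np.median(q[:,2]))
w=(hsv[...,1]<60)&(hsv[...,2]>90)
box(w&(P[...,2]>0.022)&(P[...,2]<0.038)&(uu>165)&(uu<305)&(vv>165)&(vv<205),'rack')
box((P[...,2]>0.009)&(P[...,2]<0.019)&(uu>325)&(uu<405)&(vv>155)&(vv<215),'base')
box((P[...,2]>0.045)&(uu>325)&(uu<405)&(vv>155)&(vv<215),'jaws')
E
```

```text
green 127 123 [0.5399 0.0056 0.1188] [ 0.3886 -0.0808  0.0978] [0.5484 0.0226 1.0172]
blue 150 134 [0.5439 0.0815 0.1037] [0.5372 0.0666 0.0916] [0.5505 0.0971 0.1082]
orange 182 149 [ 0.5414 -0.0671  0.1035] [ 0.5351 -0.0826  0.0901] [ 0.5497 -0.0514  0.1082]
rack ((543.6923828125, 9.111892700195312), (234.2936553955078, 50.746002197265625), 89.19083404541016) 0.029252254416729573
base ((540.014892578125, -249.31973266601562), (117.78487396240234, 90.83023071289062), 88.88563537597656) 0.013533334473435299
jaws ((485.96173095703125, -170.25396728515625), (58.647132873535156, 257.8429260253906), 34.58170700073242) 0.053801886331613424
```

Request:
{"op": "drive_tool", "data": {
  "moves": "0 0 -0.05 0 1; 0 0 -0.1 0 1; -0.03 -0.04 -0.11 8 1; -0.06 -0.08 -0.11 16 1; -0.08 -0.12 -0.11 24 1; -0.1 -0.16 -0.11 32 1; -0.12 -0.2 -0.11 40 1; -0.13 -0.24 -0.11 48 1"
}}

```text
time_s: 1.7
tool_pos: [0.2405, 0.355, 0.3088]
tool_rot: [180.0, -0.0, 115.3]
force: [0.1, 0.0, 0.2]
grip_width: 0.0873
```

Request:
{"op": "drive_tool", "data": {
  "moves": "-0.035 0.03 0 4 1; -0.075 0.055 0 8 1; -0.11 0.065 0 12 1; -0.155 0.07 0 16 1; -0.2 0.072 0 20 1; -0.25 0.075 0.01 24 1; -0.3 0.078 0.03 26 1; -0.345 0.08 0.05 26 1"
}}

```text
time_s: 2.5
tool_pos: [0.4607, 0.0833, 0.2608]
tool_rot: [179.9, -0.1, 89.7]
force: [0.4, 0.2, -0.1]
grip_width: 0.087
```

Request:
{"op": "drive_tool", "data": {
  "moves": "-0.04 0.02 0.01 0.5 1; -0.075 0.04 0.02 0.5 1; -0.075 0.04 0.02 0.5 1; -0.075 0.04 0.02 0.5 1; -0.075 0.04 0.02 0.5 1; -0.075 0.04 0.02 0.5 1; -0.075 0.04 0.02 0.5 1; -0.075 0.04 0.02 0.5 1"
}}

```text
time_s: 3.3
tool_pos: [0.4993, 0.0107, 0.2407]
tool_rot: [180.0, -0.0, 89.4]
force: [-0.5, 0.3, 0.2]
grip_width: 0.0868
```

```bash
cat >> h.py <<'E'
def cloud(name,d,M):
    vv,uu=np.mgrid[0:420,0:560]
    return at_depth(name,np.c_[uu.ravel(),vv.ravel()],d.ravel(),M).reshape(420,560,3)
E
cat > w.py <<'E'
from h import *
import sys
o=get_obs();print(np.round(o['tool_pos'],4),np.round(o['tool_rot'],2))
M=c2w('wrist');im,d=read_camera('wrist');save(sys.argv[1],im)
np.savez('pics/w.npz',im=im,d=d,M=M)
P=cloud('wrist',d,M);hsv=cv2.cvtColor(im,cv2.COLOR_RGB2HSV);ok=d>0
for n,a,b in [('green',45,80),('blue',105,122),('orange',5,20)]:
    m=ok&(hsv[...,0]>=a)&(hsv[...,0]<=b)&(hsv[...,1]>140)&(hsv[...,2]>50)&(P[...,2]>0.095)&(P[...,2]<0.115)
    if m.sum()>50:
        q=P[m];r=cv2.minAreaRect((q[:,:2]*1000).astype(np.float32));print(n,m.sum(),np.round(r[0],1),np.round(r[1],1),round(r[2],1),np.median(q[:,2]))
for t in ['green_card','clip_floor']:
    for q in pinpoint('wrist',t)[:2]:
        print(t,np.round(q['uv'],1),round(q['conf'],2),np.round(at_z('wrist',q['uv'],0.005 if t[0]=='g' else .014,M)[0],4))
E
python3 w.py w1.png
```

```text
[0.4993 0.0107 0.2407] [ 1.7998e+02 -2.0000e-02  8.9390e+01]
green 411 [544.3  10.1] [32.1 12. ] 89.3 0.10577051478399241
blue 539 [545.3  84.1] [32.5 12.9] 89.3 0.10560795535484185
orange 249 [543.  -57.4] [13.4 17.9] 1.3 0.10534004905750277
green_card [314.7 185.4] 0.97 [0.5408 0.0056 0.005 ]
```

View pics/w1.png

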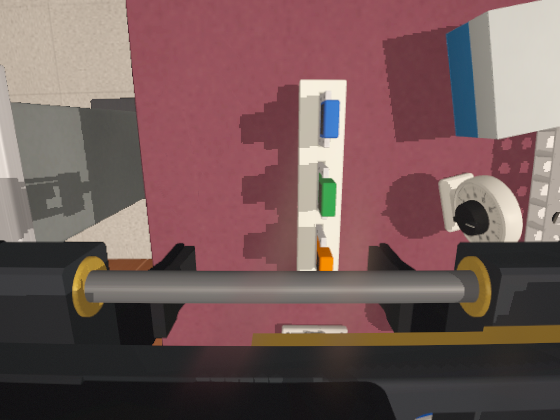

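Wrist view: the blue, green and orange grips at (330,118), (328,197) and (324,258), with fingers clear. I'll descend on green at (0.5443, 0.010).

Request:
{"op": "drive_tool", "data": {
  "moves": "-0.001 0.045 0.02 0 1; -0.001 0.045 0.05 0 1; -0.001 0.045 0.08 0 1; -0.001 0.045 0.11 0 1; -0.001 0.045 0.14 0 1; -0.001 0.045 0.16 0 1; -0.001 0.045 0.17 0 1; -0.001 0.045 0.17 0 1",
  "grip_force": 50
}}

```text
time_s: 4.25
tool_pos: [0.5433, 0.0084, 0.0694]
tool_rot: [-179.9, 0.0, 89.3]
force: [0.2, 0.0, 0.3]
grip_width: 0.0867
```

Request:
{"op": "drive_tool", "data": {
  "moves": "0 0 0 0 -0.2; 0 0 0 0 -0.4; 0 0 0 0 -0.6; 0 0 0 0 -0.8; 0 0 0 0 -1; 0 0 0 0 -1; 0 0 0 0 -1; 0 0 0 0 -1"
}}

```text
time_s: 5.05
tool_pos: [0.5443, 0.0084, 0.0705]
tool_rot: [180.0, -0.0, 89.3]
force: [0.2, 0.1, -0.5]
grip_width: 0.0309
```

Request:
{"op": "drive_tool", "data": {
  "moves": "0 0 0 0 -1; 0 0 0 0 -1; 0 0 0 0 -1; 0 0 0 0 -1; 0 0 0 0 -1; 0 0 0 0 -1; 0 0 0 0 -1; 0 0 0 0 -1"
}}

```text
time_s: 5.85
tool_pos: [0.5443, 0.0084, 0.0705]
tool_rot: [180.0, -0.0, 89.3]
force: [1.1, -0.7, -1.0]
grip_width: 0.0135
```

Request:
{"op": "drive_tool", "data": {
  "moves": "0 0 -0.008 0 -1; 0 0 -0.02 0 -1; 0 0 -0.035 0 -1; 0 0 -0.055 0 -1; 0 0 -0.08 0 -1; 0 0 -0.105 0 -1; 0 0 -0.12 0 -1; 0 0 -0.13 0 -1"
}}

```text
time_s: 6.65
tool_pos: [0.545, 0.0084, 0.2027]
tool_rot: [179.9, -0.1, 89.3]
force: [-0.3, 0.8, -1.0]
grip_width: 0.0136
```

```bash
python3 - <<'E'
from h import *
z=np.load('pics/top0.npz');im,d=z['im'],z['d'];M=c2w('top');P=cloud('top',d,M)
vv,uu=np.mgrid[0:420,0:560];reg=(d>0)&(uu>325)&(uu<405)&(vv>155)&(vv<215)
print('pin',at_z('top',[366.1,188.1],.014,M))
for a,b in [(.008,.02),(.025,.038),(.038,.047),(.047,.056),(.056,.08)]:
    m=reg&(P[...,2]>a)&(P[...,2]<b);q=P[m]
    if len(q)<5: print(a,len(q));continue
    r=cv2.minAreaRect((q[:,:2]*1000).astype(np.float32));print(a,b,len(q),np.round(r[0],1),np.round(r[1],1),round(r[2],1),np.round(q.mean(0),4))
E
```

```text
pin [[ 0.53403656 -0.25042135  0.014     ]]
0.008 0.02 1939 [ 540.  -249.3] [117.8  90.8] 88.9 [ 0.5372 -0.248   0.0136]
0.025 0.038 200 [ 539.8 -249.4] [112.3  29.7] 88.4 [ 0.5396 -0.2495  0.0347]
0.038 0.047 240 [ 540.4 -249.2] [109.7  27.4] 88.4 [ 0.5412 -0.2488  0.0418]
0.047 0.056 171 [ 540.6 -249.4] [60.4 29.3] 88.0 [ 0.543  -0.2499  0.052 ]
0.056 0.08 80 [ 540.2 -249.1] [61.  29.5] 88.2 [ 0.5417 -0.248   0.0577]
```

Request:
{"op": "drive_tool", "data": {
  "moves": "-0.03 0 0 0 -1; -0.07 0 0 0 -1; -0.115 0 0 0 -1; -0.16 0 0 0.5 -1; -0.205 -0.002 0 0.8 -1; -0.24 -0.002 0 0.8 -1; -0.257 -0.002 0 0.8 -1; -0.257 -0.002 0 0.8 -1"
}}

```text
time_s: 7.45
tool_pos: [0.5375, -0.2523, 0.2002]
tool_rot: [-179.9, 0.1, 88.2]
force: [0.8, -0.7, 1.1]
grip_width: 0.0136
```

```bash
python3 w.py w2.png;python3 - <<'E'
from h import *
im,d=read_camera('side');save('side2.png',cv2.resize(im[120:240,200:340],None,fx=5,fy=5,interpolation=cv2.INTER_CUBIC))
z=np.load('pics/w.npz');P=cloud('wrist',z['d'],z['M'])
reg=(z['d']>0)&(np.abs(P[...,0]-.54)<.075)&(np.abs(P[...,1]+.25)<.08)
for a,b in [(.008,.02),(.025,.047),(.047,.065)]:
    q=P[reg&(P[...,2]>a)&(P[...,2]<b)]
    if len(q)>5:
        r=cv2.minAreaRect((q[:,:2]*1000).astype(np.float32));print(a,b,len(q),np.round(r[0],1),np.round(r[1],1),round(r[2],1),q.min(0),q.max(0))
E
```

```text
[ 0.5375 -0.2523  0.2002] [-1.7991e+02  1.1000e-01  8.8150e+01]
green_card [281.8 221.3] 0.55 [ 0.5364 -0.2922  0.005 ]
clip_floor [288.3 182.9] 0.67 [ 0.5451 -0.2462  0.014 ]
0.008 0.02 5792 [ 541.3 -248.6] [116.4  90.4] 88.6 [ 0.49522525 -0.30664607  0.01049787] [ 0.58776181 -0.18933676  0.01998128]
0.025 0.047 840 [ 541.3 -247.9] [109.4  28.9] 89.0 [ 0.52773216 -0.30276521  0.02559921] [ 0.55667285 -0.19298396  0.04699705]
0.047 0.065 1020 [ 541.1 -248.1] [59.6 31.1] 88.8 [ 0.52523122 -0.27820976  0.04700592] [ 0.55711642 -0.21803431  0.06039495]
```

View pics/w2.png

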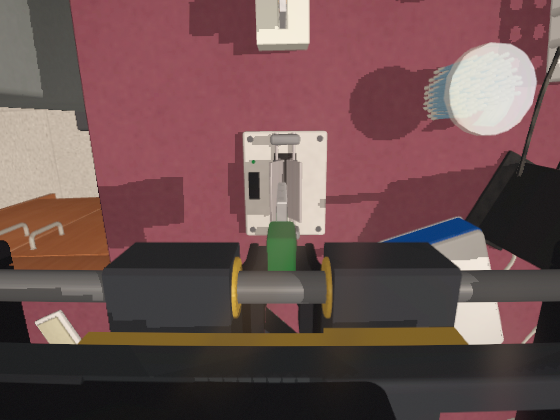

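View pics/side2.png

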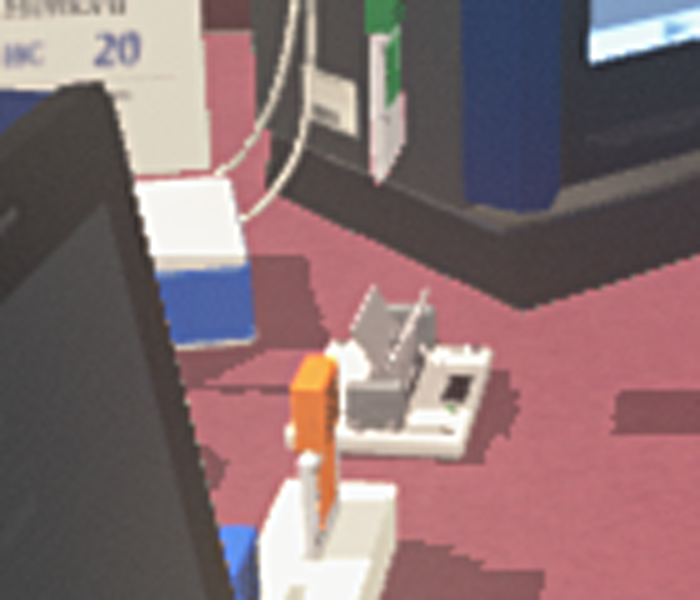

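Wrist view: clip base at columns 243–327, rows 131–236, jaws at about (287,185), card hanging straight at (281,240). The side view agrees that it is upright. I'll correct about 3 mm and come down to just above the lips.

Request:
{"op": "drive_tool", "data": {
  "moves": "0.0025 0.0035 0.02 -0.6 -1; 0.0025 0.0035 0.04 -0.6 -1; 0.0025 0.0035 0.055 -0.6 -1; 0.0025 0.0035 0.07 -0.6 -1; 0.0025 0.0035 0.072 -0.6 -1; 0.0025 0.0035 0.072 -0.6 -1; 0.0025 0.0035 0.072 -0.6 -1; 0.0025 0.0035 0.072 -0.6 -1",
  "grip_force": 60
}}

```text
time_s: 8.45
tool_pos: [0.5433, -0.2465, 0.1294]
tool_rot: [179.9, 0.0, 89.1]
force: [-0.1, 0.5, -1.1]
grip_width: 0.013
```

```bash
python3 - <<'E'
from h import *
o=get_obs();print(np.round(o['tool_pos'],4),o['tool_rot'],o['force'])
im,d=read_camera('side');save('side3.png',cv2.resize(im[140:240,230:340],None,fx=5,fy=5,interpolation=cv2.INTER_CUBIC))
E
```

```text
[ 0.5433 -0.2465  0.1294] [1.79910467e+02 1.97629878e-02 8.90883244e+01] [-0.09857352  0.52231812 -1.07905433]
```

View pics/side3.png

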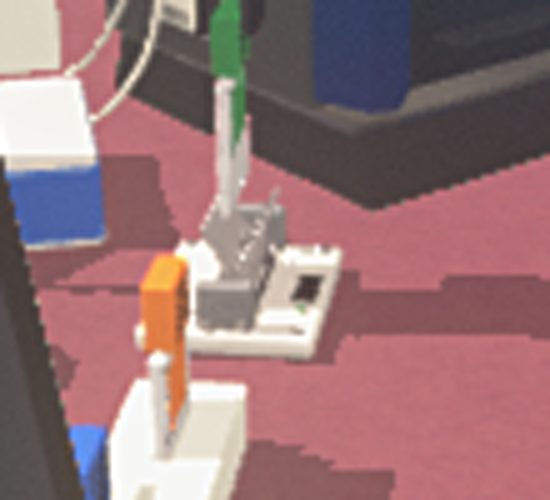

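```bash
python3 - <<'E'
from h import *
L=[]
for i in range(8):
    read_camera('wrist'); o=get_obs(); L.append(np.r_[o['tool_pos'],o['tool_rot'][2]])
L=np.array(L);print(L.round(4),L.mean(0),o['time_s'])
M=c2w('side');W=np.linalg.inv(M);c=calibration('side');K=np.array(c['intrinsics'])
def proj(p):
    q=W[:3,:3]@np.array(p)+W[:3,3];s=np.array([q[0],-q[1]])/-q[2];s=s*(1+c['k1']*(s@s))
    return ((K[:2,:2]@s+K[:2,2]-[230,140])*5).round()
for n,p in {'lipL':(.554,-.218,.057),'lipR':(.528,-.218,.057),'lipLf':(.554,-.278,.057),'lipRf':(.528,-.278,.057),'cardnearbot_L':(.5442,-.221,.064),'R':(.5382,-.221,.064),'cardtop':(.5412,-.221,.13)}.items(): print(n,proj(p))
E
```

```text
[[ 0.5431 -0.2464  0.1292 89.0946]
 [ 0.543  -0.2463  0.129  89.0908]
 [ 0.5429 -0.2463  0.1289 89.0909]
 [ 0.5429 -0.2462  0.1288 89.0955]
 [ 0.5428 -0.2462  0.1287 89.0946]
 [ 0.5428 -0.2462  0.1286 89.0977]
 [ 0.5428 -0.2462  0.1286 89.0941]
 [ 0.5427 -0.2462  0.1285 89.0958]] [ 0.54288586 -0.24624156  0.12877725 89.09424555] 8.9
lipL [205. 231.]
lipR [257. 233.]
lipLf [224. 186.]
lipRf [273. 188.]
cardnearbot_L [225. 217.]
R [237. 217.]
cardtop [227.  91.]
```

Request:
{"op": "drive_tool", "data": {
  "moves": "-0.0035 -0.0018 0 0.2 -1; -0.0035 -0.0018 0 0.2 -1; -0.0035 -0.0018 0.005 0.2 -1; -0.0035 -0.0018 0.01 0.2 -1; -0.0035 -0.0018 0.015 0.2 -1; -0.0035 -0.0018 0.02 0.2 -1; -0.0035 -0.0018 0.023 0.2 -1; -0.0035 -0.0018 0.025 0.2 -1"
}}

```text
time_s: 9.7
tool_pos: [0.5407, -0.2496, 0.103]
tool_rot: [-180.0, -0.0, 88.9]
force: [-0.3, 0.4, -1.4]
grip_width: 0.0133
```

Request:
{"op": "drive_tool", "data": {
  "moves": "0 0 0.003 0 -1; 0 0 0.006 0 -1; 0 0 0.009 0 -1; 0 0 0.012 0 -1; 0 0 0.015 0 -1; 0 0 0.018 0 -1; 0 0 0.02 0 -1; 0 0 0.02 0 -1"
}}

```text
time_s: 10.5
tool_pos: [0.5421, -0.2507, 0.0849]
tool_rot: [179.8, 0.1, 88.9]
force: [-0.2, -0.1, 4.4]
grip_width: 0.0129
```

Request:
{"op": "drive_tool", "data": {
  "moves": "0 0 0.001 0 -1; 0 0 0.002 0 -1; 0 0 0.003 0 -1; 0 0 0.004 0 -1; 0 0 0.005 0 -1; 0 0 0.006 0 -1; 0 0 0.006 0 -1; 0 0 0.006 0 -1"
}}

```text
time_s: 11.3
tool_pos: [0.5423, -0.2505, 0.0793]
tool_rot: [179.8, 0.1, 88.9]
force: [0.2, 0.8, 8.0]
grip_width: 0.0134
```

Request:
{"op": "drive_tool", "data": {
  "moves": "0 0 0.001 0 -1; 0 0 0.002 0 -1; 0 0 0.003 0 -1; 0 0 0.003 0 -1; 0 0 0.003 0 -1; 0 0 0.003 0 -1; 0 0 0.003 0 -1; 0 0 0.003 0 -1"
}}

```text
time_s: 12.1
tool_pos: [0.5435, -0.2507, 0.0791]
tool_rot: [179.7, 0.0, 88.9]
force: [-3.6, 2.0, 21.9]
grip_width: 0.0129
```

Force rose to 22 N without further motion, so the card is on the base. Relax, open, retreat upward.

Request:
{"op": "drive_tool", "data": {
  "moves": "0 -0.001 -0.0025 0 -1; 0 -0.001 -0.0025 0 -1; 0 -0.001 -0.0025 0 -0.5; 0 -0.001 -0.0025 0 0; 0 -0.001 -0.0025 0 0; 0 -0.001 -0.0025 0 0.3; 0 -0.001 -0.0025 0 0.3; 0 -0.001 -0.0025 0 0.3"
}}

```text
time_s: 12.9
tool_pos: [0.5397, -0.2495, 0.0767]
tool_rot: [-180.0, -0.0, 88.9]
force: [0.7, -0.5, 1.1]
grip_width: 0.0521
```

Request:
{"op": "drive_tool", "data": {
  "moves": "0 0 0 0 0.3; 0 0 -0.01 0 0.3; 0 0 -0.03 0 0.3; 0 0 -0.06 0 0.3; 0 0 -0.1 0 0.3; 0 0 -0.13 0 0.3; 0 0 -0.15 0 0.3; 0 0 -0.15 0 0.3"
}}

```text
time_s: 13.7
tool_pos: [0.5415, -0.2509, 0.231]
tool_rot: [179.6, 0.1, 88.9]
force: [0.6, 0.2, -0.5]
grip_width: 0.0566
```

```bash
cat > c.py <<'E'
from h import *
o=get_obs();print(np.round(o['tool_pos'],4),o['force'],o['grip_width'],o['time_s'])
im,d=read_camera('side');save('side4.png',cv2.resize(im[140:240,230:340],None,fx=5,fy=5,interpolation=cv2.INTER_CUBIC))
E
python3 c.py; python3 w.py w4.png; python3 - <<'E'
from h import *
z=np.load('pics/w.npz');im=z['im'];P=cloud('wrist',z['d'],z['M']);hsv=cv2.cvtColor(im,cv2.COLOR_RGB2HSV)
m=(z['d']>0)&(hsv[...,0]>45)&(hsv[...,0]<80)&(hsv[...,1]>140)&(P[...,2]>.1)&(P[...,2]<.13)
q=P[m];print(m.sum(),q.min(0),q.max(0),np.median(q,0),cv2.minAreaRect((q[:,:2]*1000).astype(np.float32)))
E
```

```text
[ 0.5415 -0.2509  0.231 ] [ 0.5867519   0.15812363 -0.52670068] 0.05663379046960001 13.7
[ 0.5406 -0.2502  0.2288] [1.7981e+02 3.0000e-02 8.8890e+01]
green 168 [ 541.2 -245.9] [26.2 11.6] 88.5 0.1143152204331471
orange 79 [543.4 -82.3] [ 2.  13.4] 86.1 0.10007777230884102
green_card [279.6 186.5] 0.92 [ 0.5393 -0.2543  0.005 ]
clip_floor [283.  181.7] 0.93 [ 0.5434 -0.247   0.014 ]
241 [ 0.53540318 -0.25956194  0.11185525] [ 0.54727043 -0.23265517  0.11666089] [ 0.53923651 -0.24071706  0.1145923 ] ((541.21923828125, -246.2221221923828), (26.89067268371582, 11.551910400390625), 88.52312469482422)
```

View pics/side4.png

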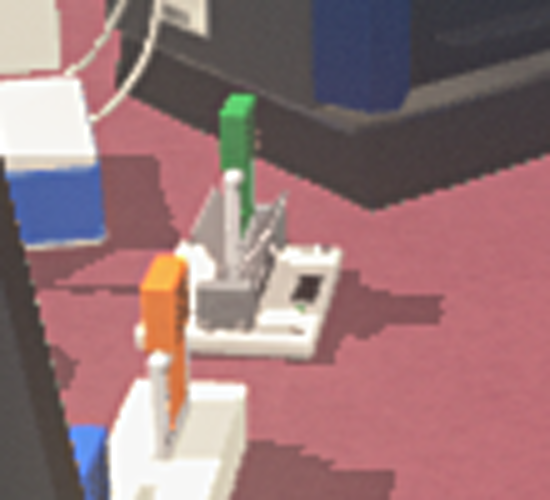

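The green card stands upright in the clip, with its grip top at z = 0.1143 (0.114 expected). Orange and blue look untouched in this view, and the gripper is clear.

```bash
python3 -c "
from cell import *
print(sign_off())"
```

```text
the job is handed in; nothing more can be done
None
```

The green card is out of the rack's middle slot and pressed into the test stand's clip. I let go of it, raised the gripper clear and handed the job in at about 14 s of the 43 s allowed.

**Pressing:** The force reached about 22 N with no further downward motion, so I took the card to be standing on the base. That was a deliberate extra push; the resistance just before it was about 8 N.

**Last checks on the green card:**
- **Height:** the grip top was at z = 0.1143 m, against 0.114 m expected.
- **Position:** the grip centre was at about (0.541, -0.246), and the clip middle at about (0.541, -0.2485).
- **Alignment:** the card was turned 88.5° and the clip 88.8°, and the side view showed it upright.
- **Disagreement:** the pinpoint network put the clip point and the card's foot a few mm away from these values, inside the tolerances.

**Other cards:** The orange card still stood in its slot in the last side view. I did not measure the blue card again at the end, but the arm was never near it after the grasp.

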